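# Bed a die block down on its parallels in the vise

## Task

The steel die block is gripped in the vise but stands a little high and crooked over its two parallels (the two flat bars on the vise bed), which have slid part way out of the vise's open end. Push both parallels back in under the block until they meet the end stop, then tap or press the block down, at both ends and not hard, until it lies level and so firmly on both parallels that they no longer slide. Leave the tools and other things around the vise where they are.

Things in the scene. Friction and masses are not known exactly. Their poses are not given: they have to be found in the camera images.
- vise: Machine vise fixed to the table, about 175 x 170 mm. Origin: centre of its underside; x across the jaws, away from the screw handle, y along them to the end stop, z up. Flat bed 45 mm above the origin. Two jaws 44 mm apart, each 100 mm long (y -50 to +50 mm), 30 mm thick, tops 93 mm above the origin. Screw and cross handle reach to x = -140 mm, 74 mm above the table.
- vise_open_end (a point): Middle of the bed's open end, at bed height (x 0, y -100, z 45 mm of the vise). From here two channels 13 mm wide run along y at x = -15.5 and +15.5 mm, one for each parallel. Between them is a rib 8 mm high, outside them (y -100 to -50 mm) ledges 8 mm high.
- vise_stop (a point): Middle of the upper edge of the end stop's inner face (x 0, y +58, z 67 mm of the vise): a fixed steel plate across both channels, rising 22 mm above the bed.
- die_block: Steel block, 44 x 90 (along the vise's y) x 30 mm high, 0.9 kg, small holes in its flat top; origin: centre of its underside. The jaws let it only slip down and rock end for end (about the vise's x), both stiffly; it stays where left. Fully bedded its top is 103 mm above the vise's origin; it starts 5 to 9 mm higher, tilted up to 0.05 rad, clear of the parallels.
- block_end_left (a point): Point on the block's top face, 33 mm from its middle towards the end stop (+y). A slow press of about 2 to 5 N makes the block slip down, a faster one meets more (some 3 N more at 10 mm/s). On the parallels it stops dead; 15 to 20 N held there leaves it pinching each (by over 1.5 N). Over 35 N does damage.
- block_end_right (a point): The same point at the block's other end, 33 mm from its middle towards the vise's open end (-y). Each end is 103 mm above the vise's origin when fully bedded.
- parallel_near: Flat metal bar standing on edge on the vise bed in the channel at x = -15.5 mm (the screw handle's side): 10 mm thick, 120 mm long (along y), 28 mm high, 0.26 kg, loose; origin: centre of its underside. It starts 18 to 45 mm short of the stop. At the end stop its origin is at y = -2 mm of the vise and its other end stands 12 mm out past the jaws.
- parallel_far: Its twin in the channel at x = +15.5 mm of the vise.
- parallel_near_end (a point): Middle of the near parallel's outer (-y) end face, 14 mm above the bed.
- parallel_far_end (a point): Middle of the far parallel's outer (-y) end face, 14 mm above the bed.
- hex_key: Bystander, to be left alone: L-shaped hex key, 100 x 32 mm, 6 mm thick rod; beyond the vise. Origin: centre of its underside.
- pin_cup: Bystander, to be left alone: small open metal cup, 52 mm across, 35 mm tall; beyond the vise. Origin: centre of its underside.
- brush: Bystander, to be left alone: bench brush lying flat; beside the vise, at its end stop side. Origin: centre of its underside.
- spanner: Bystander, to be left alone: spanner lying flat; on the table, well away from the vise. Origin: centre of its underside.
- hammer: Bystander, to be left alone: small hammer lying flat; on the table, well away from the vise. Origin: centre of its underside.
- oil_bottle: Bystander, to be left alone: white bottle, 50 mm across, 130 mm tall; on the table, well away from the vise. Origin: centre of its underside.
Mind the look-alikes: they are no part of the job. What is shaped like the parallel_near but pink or turquoise is not meant.

How it is judged (in metres and radians):
On the way, in this order (a step that is already met when the one before it is completed fails the run):
1. both parallels are pushed in to the end stop (within 4 mm) (y of each of parallel_near, parallel_far in the frame of vise above -0.006 m), for 0.2 s.
2. the block is down and level on both parallels and pinches them (all of step 1 and z of block_end_left in the frame of vise between 0.101 and 0.1045 m and z of block_end_right in the frame of vise between 0.101 and 0.1045 m and contact force between die_block and parallel_near above 1.5 N and contact force between die_block and parallel_far above 1.5 N), for 0.2 s.
At the end, for the whole second after the job is handed in: Both parallels lie within 4 mm of the end stop and at rest; both ends of the block's top are within 2.0 mm below and 1.5 mm above the bedded height (103 mm over the vise's origin); the block, untouched, presses on each parallel with more than 1.5 N (all of step 2 and linear speed of each of parallel_near, parallel_far below 0.01 m/s).
It fails at once if the robot presses on the vise or the block with more than 35 N (contact force between any of the arm, the fingers and vise above 35 N).
It fails at once if the robot pushes a parallel with more than 35 N (contact force between any of the fingers, the arm and parallel_near above 35 N or contact force between any of the fingers, the arm and parallel_far above 35 N).
It fails at once if a bystander is moved by more than 30 mm (distance of any of hex_key, pin_cup, brush, spanner, hammer, oil_bottle from where it was at the start of the episode above 0.03 m).
It also fails if it takes over 70 s, if anything falls off the work surface, if the arm or the gripper's body presses on something with over 40 N, if the wrist force passes 120 N, or if a joint passes its speed limit or range.

## Robot

A 6-joint arm with a two-finger parallel gripper is mounted at the origin on the work surface. World frame = base frame: x ahead of the robot, y to its left, z up, the work surface at z = 0. Lengths are in mm, angles in rad, forces in N, time in s.
With the tool pointing down it reaches from about 275 to 1000 mm from the base axis. Payload 8.4 kg.
Tool frame: the origin (TCP) lies midway between the tips of the shut fingers; the grasp point (between the pads) lies 19 mm behind it; y points along the fingers, x is the direction in which the jaws open and shut, and the axes are right-handed (so a half turn about y gives the same grasp; the last joint's range is limited). The gripper opens to 85 mm and grips with 20 to 120 N. Pads are 22 mm wide; open, the fingers measure 114 mm over their backs; the gripper's body (76 mm by 85 mm) begins 54 mm behind the grasp point. The pads swing forward as they close: fully open they stand 13 mm farther back than shut.
Start: joints at [1.192, 0.353, 1.633, -0, 1.155, -0.002], TCP at [229.965, 581.157, 231.281] pointing down, gripper open.
Joint ranges: [-2.63, 2.63], [-0.92, 2.1], [0.06, 2.66], [-1.3, 4.44], [0, 2.69], [-3.02, 3.02]. Speed limits (rad/s): [2.22, 2.22, 2.79, 3.14, 3.14, 3.14].

## Interface

Orientations are given as [roll, pitch, yaw] about the fixed x, y, z axes, in that order (R = Rz(yaw) Ry(pitch) Rx(roll)).
In Python, from station import arm, eyes gives the robot as it stands.
- The arm moves only by the shell command python3 -m crank 'ROWS' [FORCE]. ROWS is JSON, a list of rows, each a list of 3 entries, a list of its own where there are three numbers: the turn, a rotation vector about the tool's x, y, z in degrees, then the shift along the tool's x, y, z in m, then the finger opening in m, from 0 to 0.0854. A call has 1 to 5 rows; each row is the pose to reach, as a shift and turn from the pose commanded when the call began, along the tool's axes at that moment; what a row does not reach only later rows make up. A row lasts 1/12 s, in which the tool goes at most 41.7 mm and 7.16 degrees, less where a joint would pass 70% of its speed; a pose out of reach is approached as far as the arm can. A call with a gripper value outside its range is refused whole. The fingers move at their own pace and stop on an object; FORCE is the grip in N (left out, the last holds). Time passes only in rows, so rows that repeat a pose let the fingers close. It gives the time, the measured TCP pose, the force and the opening at its end, in the units of the state.
- arm.sense(): the state, without advancing time (a new reading comes with each control period).
- eyes.capture(name): name is "scene" or "top" or "wrist"; returns a dict with "image" (420x560x3 uint8, red, green, blue), "camera_matrix" (3x3 intrinsics, pixels), "T" (4x4, takes a point from camera to world coordinates). Camera axes: x right, y down, z forward; pixel columns grow to the right and rows downward; lengths in mm; the calibration is good to about 2 mm. A picture is of the moment at which its call begins. There is no depth.
- arm.job_done(): hands the job in, once; it reports no verdict.
The state is a dict: "time_s": time; "qpos": joint angles; "qvel": joint speeds; "effort": joint torques, N m; "tool_pos": TCP position; "tcp_rot": TCP orientation; "ft_force": force on the tool from outside, world axes, zero at the start; "wrist_torque": the same for the moment, N m; "gripper_width": finger opening in mm.
Only numpy, scipy, OpenCV 4.12 (cv2) and the standard library are available. Lean on these libraries where they do the work, as an engineer would, in place of code of your own. Each camera call takes 0.05 s, during which the arm holds its last target.

## Working session

There is one attempt and no reset: what is moved stays moved. The work goes in short steps, Python scripts to look and compute and a shell command to move; the robot and the scene stay as the last step left them, time stands still between calls to the robot, and variables do not carry over. Pictures are saved under pics/ and viewed, and the job is handed in when it is done.

```bash
ls; mkdir -p pics; python3 - <<'E'
from station import arm, eyes
import cv2, json, numpy as np
for n in ["scene","top","wrist"]:
    c=eyes.capture(n)
    cv2.imwrite(f"pics/{n}0.png",c["image"][:,:,::-1])
    print(n,np.round(c["camera_matrix"],1).tolist(),np.round(c["T"],4).tolist())
print(arm.sense())
E
```

```text
pics
scene [[540.5, 0.0, 275.1], [0.0, 540.5, 200.5], [0.0, 0.0, 1.0]] [[0.8686, 0.3802, -0.3178, 947.7807], [0.4953, -0.6868, 0.532, -706.6764], [-0.016, -0.6195, -0.7849, 1122.862], [0.0, 0.0, 0.0, 1.0]]
top [[516.1, 0.0, 278.1], [0.0, 516.1, 209.9], [0.0, 0.0, 1.0]] [[0.004, -0.9918, 0.128, 402.5575], [-1.0, -0.0035, 0.0042, -14.4248], [-0.0038, -0.128, -0.9918, 1216.369], [0.0, 0.0, 0.0, 1.0]]
wrist [[342.0, 0.0, 278.2], [0.0, 342.0, 210.5], [0.0, 0.0, 1.0]] [[0.3686, 0.8973, 0.2429, 167.9462], [0.9296, -0.3555, -0.0974, 605.982], [-0.0011, 0.2617, -0.9652, 373.4477], [0.0, 0.0, 0.0, 1.0]]
{'time_s': 0.15, 'qpos': array([ 1.19159817e+00,  3.53529998e-01,  1.63395173e+00,  1.45341258e-05,
        1.15521374e+00, -2.41755921e-03]), 'qvel': array([ 1.04376111e-04, -1.00812900e-03, -3.07221423e-03,  9.05456288e-05,
        2.14209290e-04, -1.26775490e-03]), 'effort': array([ 6.49080121e-04, -6.05639076e+01, -3.42342997e+01,  6.57300646e-06,
        6.10683899e-03, -5.46820138e-05]), 'tool_pos': array([229.82649603, 580.81763868, 230.71352765]), 'tcp_rot': array([-1.57078037e+00,  1.10277774e-03,  1.19400986e+00]), 'ft_force': array([ 0.55398247,  0.86209388, -0.47949692]), 'wrist_torque': array([ 0.00248223, -0.03046896, -0.0261454 ]), 'gripper_width': 85.62335069806817}
```

View pics/scene0.png

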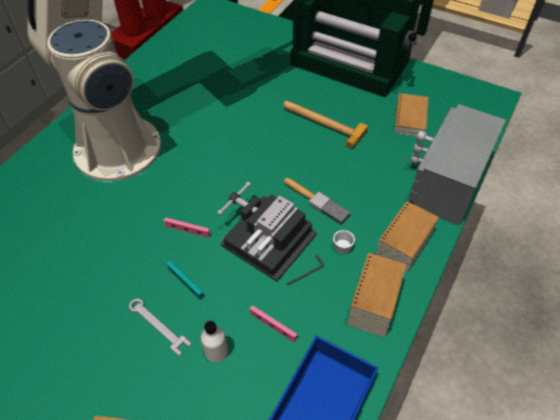

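View pics/top0.png

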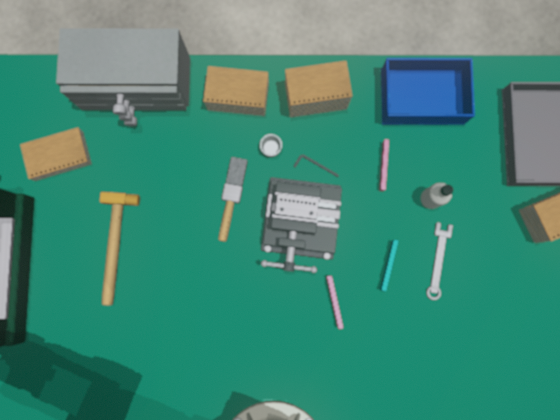

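View pics/wrist0.png

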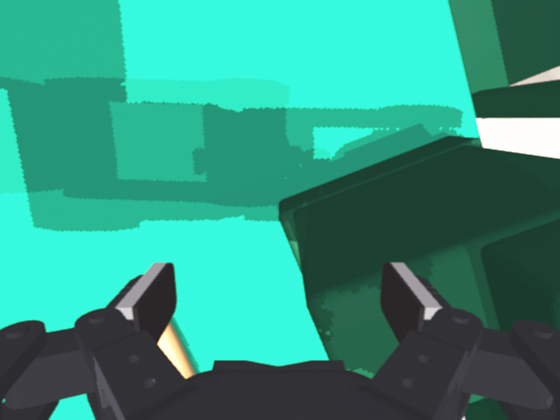

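The top view shows the vise at about (302,218), the screw handle at (290,267) towards the robot, and two steel bars sticking out to the right (about 330,208–226). The pink bars at (384,165) and (335,302) and the turquoise one at (389,265) are look-alikes on the table. I'll enlarge.

```bash
python3 - <<'E'
import cv2
a=cv2.imread("pics/top0.png")[170:280,250:355]
cv2.imwrite("pics/topc.png",cv2.resize(a,None,fx=5.4,fy=5.4,interpolation=cv2.INTER_CUBIC))
a=cv2.imread("pics/scene0.png")[175:280,212:322]
cv2.imwrite("pics/scenec.png",cv2.resize(a,None,fx=5.4,fy=5.4,interpolation=cv2.INTER_CUBIC))
E
```

```text
(no output)
```

View pics/topc.png

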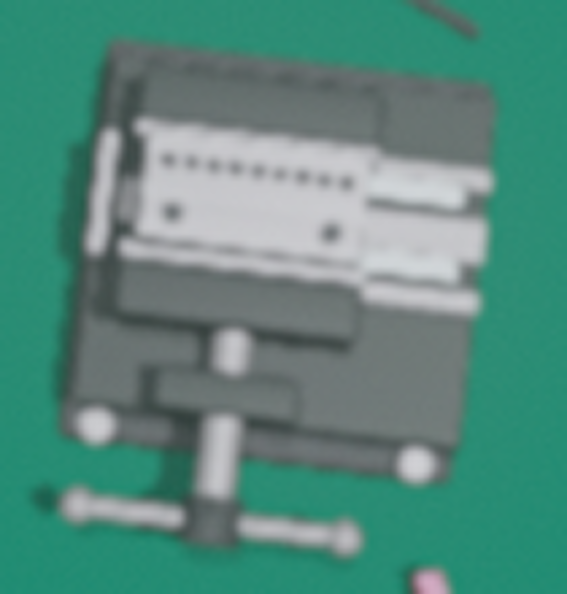

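View pics/scenec.png

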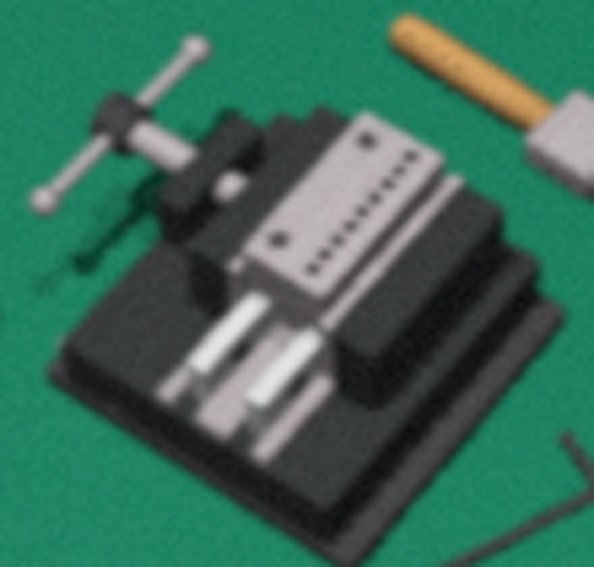

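```bash
cat > h.py <<'E'
import numpy as np, cv2
from scipy.optimize import least_squares
from scipy.spatial.transform import Rotation as Ro
def rnd(K,T,P):
    P=np.atleast_2d(P); R=T[:3,:3]; c=(P-T[:3,3])@R
    return np.c_[c[:,0]/c[:,2]*K[0,0]+K[0,2], c[:,1]/c[:,2]*K[1,1]+K[1,2]]
def ray(K,T,px,z):
    d=T[:3,:3]@np.array([(px[0]-K[0,2])/K[0,0],(px[1]-K[1,2])/K[1,1],1]); o=T[:3,3]
    return o+d*(z-o[2])/d[2]
def vise(p,P):
    c,s=np.cos(p[2]),np.sin(p[2]); P=np.atleast_2d(P).astype(float)
    return np.c_[p[0]+c*P[:,0]-s*P[:,1],p[1]+s*P[:,0]+c*P[:,1],P[:,2]]
def inv(p,W):
    W=np.atleast_2d(W); c,s=np.cos(p[2]),np.sin(p[2]); d=W[:,:2]-p[:2]
    return np.c_[c*d[:,0]+s*d[:,1],-s*d[:,0]+c*d[:,1],W[:,2]]
def fit(obs,p0):
    f=lambda p: np.concatenate([(rnd(K,T,vise(p,P))-np.array(px)).ravel() for K,T,P,px in obs])
    r=least_squares(f,p0,loss='soft_l1',x_scale=[10,10,.1]); return r.x,f(r.x).reshape(-1,2)
E
cat > f0.py <<'E'
from h import *
from station import eyes
ct=eyes.capture("top"); cs=eyes.capture("scene")
top=[((52,-50,93),(382,95)),((-52,-50,93),(350,345)),((-52,50,93),(118,312)),((52,50,93),(140,70)),((-22,-50,93),(358,275)),((0,-100,53),(486,238))]
sc=[((52,-50,93),(375,360)),((22,-50,93),(325,325)),((52,50,93),(500,215)),((0,-100,53),(222,430))]
def mk(c,l,u0,v0): return (c["camera_matrix"],c["T"],[a for a,_ in l],[(u0+b[0]/5.4,v0+b[1]/5.4) for _,b in l])
O=[mk(ct,top,250,170),mk(cs,sc,212,175)]
for o in (O,O[:1],O[1:]):
    p,r=fit(o,[450,-60,0]); print(p.round(3)); print(r.round(1).tolist())
E
python3 f0.py
```

```text
[ 5.53861e+02 -4.91730e+01 -1.02000e-01]
[[0.3, -1.3], [1.7, -0.8], [-1.0, 0.5], [0.0, -1.3], [1.5, -1.5], [-0.6, 0.0], [-0.6, -1.0], [-2.0, -0.7], [0.4, -2.7], [-2.6, -0.4]]
[ 5.52286e+02 -4.84570e+01 -1.10000e-01]
[[0.1, -0.4], [1.1, 0.0], [-1.5, 1.0], [-0.1, -0.8], [1.1, -0.6], [-1.0, 1.1]]
[ 5.58179e+02 -4.99000e+01 -1.10000e-01]
[[0.6, 0.0], [-0.7, 0.3], [1.9, -1.6], [-1.5, 0.4]]
```

```bash
cat > go.py <<'E'
# how far to go: python3 go.py x y z yaw  (world mm, rad) -> turn deg, shift m in tool axes
import sys; from h import *; from station import arm
s=arm.sense(); x,y,z,yaw=map(float,sys.argv[1:5])
R=Ro.from_euler('xyz',s['tcp_rot']); G=Ro.from_euler('xyz',[-np.pi/2,0,yaw])
print('turn',(R.inv()*G).as_rotvec(degrees=True).round(2),'shift',(R.inv().apply(np.array([x,y,z])-s['tool_pos'])/1000).round(4),'t',s['time_s'],'F',s['ft_force'].round(1),'w',round(s['gripper_width'],1))
E
python3 go.py 544 -133 220 -0.105
```

```text
turn [ 2.000e-02  7.443e+01 -3.000e-02] shift [-0.5483  0.0113 -0.5548] t 0.25 F [-0.   0.1  0.4] w 85.3
```

```bash
python3 -m crank '[[[0,7,0],[-0.029,0,-0.029],0.02],[[0,14,0],[-0.058,0,-0.058],0.02],[[0,21,0],[-0.087,0,-0.087],0.02],[[0,28,0],[-0.116,0,-0.116],0.02],[[0,35,0],[-0.145,0,-0.145],0.02]]' 20; python3 go.py 544 -133 220 -0.105
```

```text
time_s: 0.67
tool_pos: [311.7, 391.2, 231.2]
tcp_rot: [-1.571, -0.0, 0.578]
ft_force: [1.5, 0.1, 0.1]
gripper_width: 25.0
turn [1.000e-02 3.912e+01 1.000e-02] shift [-0.0917  0.0113 -0.566 ] t 0.6667 F [1.5 0.1 0.1] w 25.0
```

```bash
python3 -m crank '[[[0,7,0],[-0.006,0,-0.041],0.02],[[0,14,0],[-0.012,0,-0.082],0.02],[[0,21,0],[-0.018,0,-0.123],0.02],[[0,28,0],[-0.025,0,-0.164],0.02],[[0,35,0],[-0.031,0,-0.204],0.02]]'; python3 go.py 544 -133 220 -0.105
```

```text
time_s: 1.08
tool_pos: [398.2, 203.7, 231.5]
tcp_rot: [-1.571, -0.0, -0.034]
ft_force: [1.5, 0.1, 0.3]
gripper_width: 20.0
turn [-0.01  4.1   0.03] shift [ 0.157   0.0115 -0.3316] t 1.0833 F [1.5 0.1 0.3] w 20.0
```

```bash
python3 -m crank '[[[0,4,0],[0.016,0.001,-0.036],0.02],[[0,4,0],[0.032,0.003,-0.072],0.02],[[0,4,0],[0.048,0.005,-0.108],0.02],[[0,4,0],[0.064,0.007,-0.144],0.02],[[0,4,0],[0.08,0.01,-0.18],0.02]]'; python3 go.py 544 -133 220 -0.105
```

```text
time_s: 1.5
tool_pos: [473.4, 21.5, 221.6]
tcp_rot: [-1.571, -0.001, -0.098]
ft_force: [1.7, 0.5, -0.5]
gripper_width: 20.2
turn [-0.01  0.42  0.05] shift [ 0.0854  0.0016 -0.1468] t 1.5 F [ 1.7  0.5 -0.5] w 20.2
```

```bash
python3 -m crank '[[[0,0,0],[0.018,0,-0.034],0.02],[[0,0,0],[0.036,0,-0.068],0.02],[[0,0,0],[0.054,0,-0.102],0.02],[[0,0,0],[0.072,0,-0.135],0.02],[[0,0,0],[0.088,0,-0.16],0.02]]'; python3 go.py 544 -133 220 -0.105
```

```text
time_s: 1.92
tool_pos: [545.4, -147.2, 221.3]
tcp_rot: [-1.571, -0.0, -0.099]
ft_force: [0.4, 0.3, -0.4]
gripper_width: 19.8
turn [0.03 0.37 0.02] shift [-0.0028  0.0013  0.014 ] t 1.9167 F [ 0.4  0.3 -0.4] w 19.8
```

```bash
python3 - <<'E'
from station import arm, eyes
import cv2
c=eyes.capture("wrist"); cv2.imwrite("pics/w1.png",cv2.resize(c["image"][:,:,::-1],None,fx=1.42,fy=1.42,interpolation=cv2.INTER_CUBIC))
print(c["T"].round(3).tolist())
import pickle; pickle.dump(c,open("w1.pkl","wb"))
E
```

```text
[[0.995, -0.096, -0.026, 551.397], [-0.099, -0.96, -0.261, -80.595], [0.0, 0.262, -0.965, 364.078], [0.0, 0.0, 0.0, 1.0]]
```

View pics/w1.png

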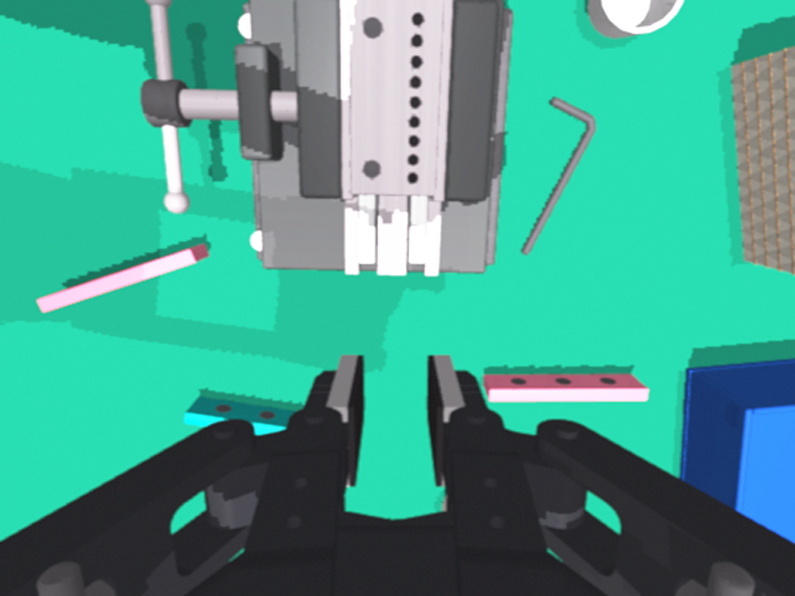

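The wrist view shows the vise from the top edge down to about row 270, with its open end facing the fingers. The parallels are at (367,235) and (418,235), between the bright rib and ledges. I'll crop it.

```bash
python3 - <<'E'
import cv2,pickle
c=pickle.load(open("w1.pkl","rb"))["image"][:,:,::-1]
cv2.imwrite("pics/w1c.png",cv2.resize(c[120:200,205:355],None,fx=5.2,fy=5.2,interpolation=cv2.INTER_CUBIC))
E
```

```text
(no output)
```

View pics/w1c.png

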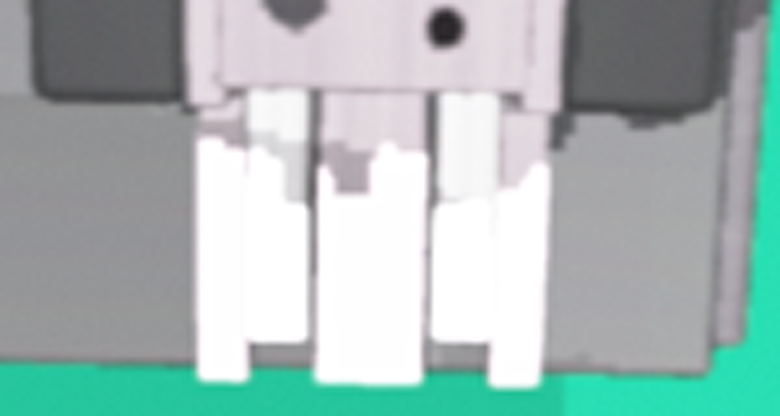

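```bash
cat > f1.py <<'E'
from h import *
import pickle
c=pickle.load(open("w1.pkl","rb")); K,T=c["camera_matrix"],c["T"]
l=[((-9,-100,53),(316,383)),((9,-100,53),(421,385)),((-22,-100,53),(248,380)),((22,-100,53),(490,388)),((52,-50,93),(720,108)),((-52,-50,93),(35,98))]
px=lambda b:(205+b[0]/5.2,120+b[1]/5.2)
p,r=fit([(K,T,[a for a,_ in l],[px(b) for _,b in l])],[553,-49,-.1]); print(p.round(3),r.round(1).tolist())
for n,b in (("near",(277,343)),("far",(461,342))):
    w=ray(K,T,px(b),73); print(n,w.round(1),inv(p,w).round(1))
E
python3 f1.py
```

```text
[ 5.55428e+02 -4.87800e+01 -1.26000e-01] [[0.6, -0.6], [-0.3, -0.5], [-0.3, -0.4], [0.4, -0.7], [0.6, 2.6], [-1.2, 0.8]]
near [ 528.7 -135.7   73. ] [[-15.5 -89.5  73. ]]
far [ 559.2 -138.5   73. ] [[ 15.1 -88.5  73. ]]
```

```bash
python3 - <<'E'
from h import *
p=[554.5,-48.8,-.115]
print(vise(p,[[0,-120,60],[0,-73,60],[0,33,112],[0,-33,112],[0,-105,60]]).round(1))
E
python3 go.py 540.7 -168 60 -0.115
```

```text
[[ 540.7 -168.    60. ]
 [ 546.1 -121.3   60. ]
 [ 558.3  -16.   112. ]
 [ 550.7  -81.6  112. ]
 [ 542.5 -153.1   60. ]]
turn [0.15 0.9  0.18] shift [-0.006   0.1616 -0.0175] t 1.9667 F [ 2.5 -3.5  0.8] w 20.3
```

```bash
python3 -m crank '[[[0,0.9,0],[-0.006,0.02,-0.0175],0.02],[[0,0.9,0],[-0.006,0.06,-0.0175],0.02],[[0,0.9,0],[-0.006,0.1,-0.0175],0.02],[[0,0.9,0],[-0.006,0.13,-0.0175],0.02],[[0,0.9,0],[-0.006,0.14,-0.0175],0.02]]'; python3 go.py 540.7 -168 60 -0.115;  python3 - <<'E'
from station import arm, eyes
import cv2
c=eyes.capture("wrist"); cv2.imwrite("pics/w2.png",cv2.resize(c["image"][:,:,::-1],None,fx=1.42,fy=1.42,interpolation=cv2.INTER_CUBIC))
E
```

```text
time_s: 2.38
tool_pos: [534.2, -160.4, 77.0]
tcp_rot: [-1.57, 0.006, -0.114]
ft_force: [-1.3, 0.3, 0.6]
gripper_width: 20.1
turn [-0.07  0.08 -0.37] shift [ 0.0074  0.017  -0.0068] t 2.3833 F [-1.3  0.3  0.6] w 20.1
```

View pics/w2.png

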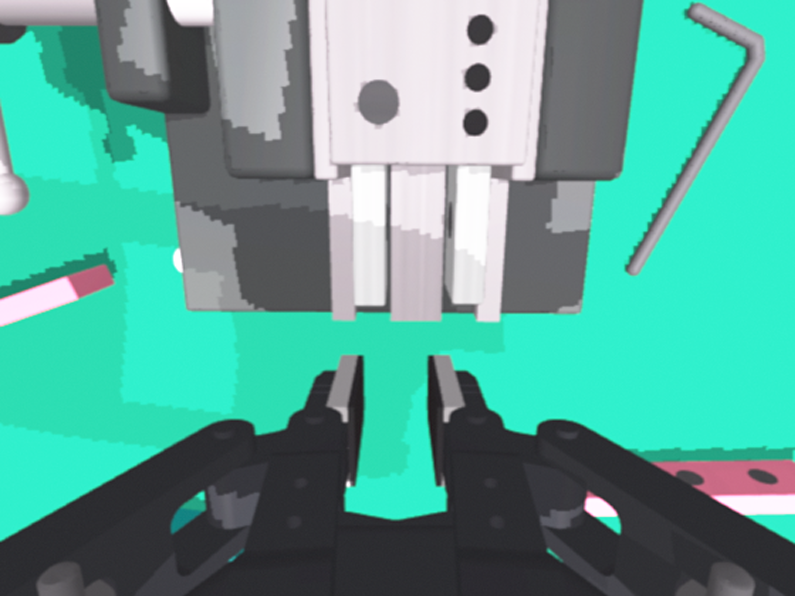

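The parallels are centred at about columns 368 and 470, and the fingers at 396, so the tool needs +7 mm sideways, which agrees with the computed remainder.

```bash
python3 go.py 540.7 -168 60 -0.115; python3 -m crank '[[[0,0,0],[0.006,0.008,-0.007],0.02],[[0,0,0],[0.006,0.016,-0.007],0.02],[[0,0,0],[0.006,0.016,-0.007],0.02]]'; python3 go.py 540.7 -168 60 -0.115;  python3 - <<'E'
from station import arm, eyes
import cv2
c=eyes.capture("wrist"); cv2.imwrite("pics/w3.png",cv2.resize(c["image"][:,:,::-1],None,fx=1.42,fy=1.42,interpolation=cv2.INTER_CUBIC))
E
```

```text
turn [-0.07  0.09 -0.37] shift [ 0.0072  0.0173 -0.0069] t 2.4333 F [-0.5  1.1 -1.4] w 19.8
time_s: 2.68
tool_pos: [543.4, -169.4, 65.6]
tcp_rot: [-1.571, -0.001, -0.114]
ft_force: [-0.7, 0.1, -0.7]
gripper_width: 20.1
turn [0.02 0.08 0.08] shift [-0.0028  0.0056  0.0011] t 2.6833 F [-0.7  0.1 -0.7] w 20.1
```

View pics/w3.png

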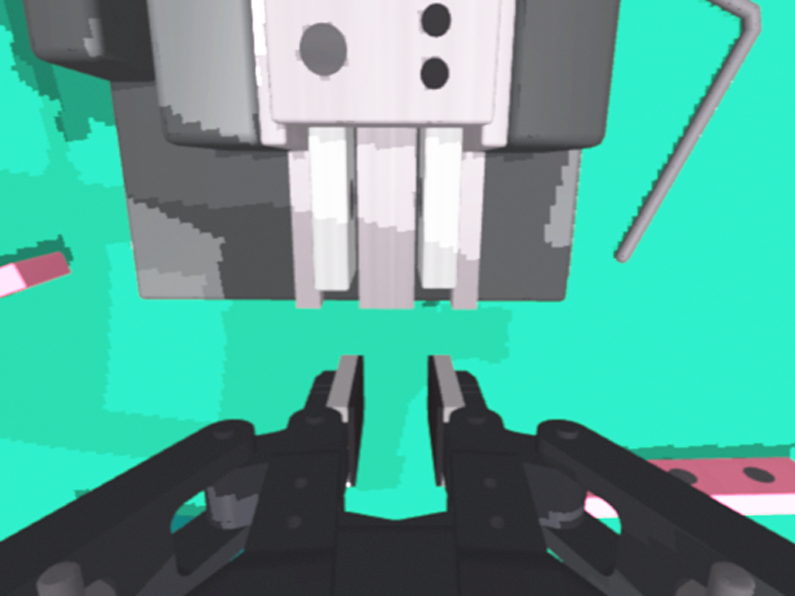

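Parallels now at columns 332 and 441 (mid 386), fingers mid 396: −3 mm sideways needed, again matching the numbers.

```bash
python3 -m crank '[[[0,0,0],[-0.0015,0.003,0],0.02],[[0,0,0],[-0.0025,0.005,0],0.02],[[0,0,0],[-0.0025,0.005,0],0.02]]'; python3 go.py 540.7 -168 60 -0.115; python3 go.py 542.5 -153 60 -0.115
```

```text
time_s: 2.98
tool_pos: [539.6, -168.4, 60.5]
tcp_rot: [-1.571, -0.0, -0.113]
ft_force: [-0.1, -0.5, 0.6]
gripper_width: 20.1
turn [0.   0.11 0.01] shift [0.001  0.0005 0.0005] t 2.9833 F [-0.1 -0.5  0.6] w 20.1
turn [0.   0.11 0.01] shift [0.0011 0.0005 0.0156] t 2.9833 F [-0.1 -0.5  0.6] w 20.1
```

```bash
python3 -m crank '[[[0,0,0],[0.001,0,0.004],0.02],[[0,0,0],[0.001,0,0.008],0.02],[[0,0,0],[0.001,0,0.012],0.02],[[0,0,0],[0.001,0,0.014],0.02],[[0,0,0],[0.001,0,0.016],0.02]]'; python3 -m crank '[[[0,0,0],[0,0,0.0025],0.02],[[0,0,0],[0,0,0.005],0.02],[[0,0,0],[0,0,0.0075],0.02],[[0,0,0],[0,0,0.01],0.02],[[0,0,0],[0,0,0.0125],0.02]]';python3 - <<'E'
from station import arm, eyes
import cv2
c=eyes.capture("wrist"); cv2.imwrite("pics/w4.png",cv2.resize(c["image"][:,:,::-1],None,fx=1.42,fy=1.42,interpolation=cv2.INTER_CUBIC))
E
```

```text
time_s: 3.4
tool_pos: [542.8, -152.3, 60.4]
tcp_rot: [-1.571, -0.0, -0.113]
ft_force: [-0.4, 0.6, -0.1]
gripper_width: 20.2
time_s: 3.82
tool_pos: [544.2, -140.4, 60.3]
tcp_rot: [-1.571, -0.0, -0.113]
ft_force: [-0.7, -2.3, 0.6]
gripper_width: 19.9
```

View pics/w4.png

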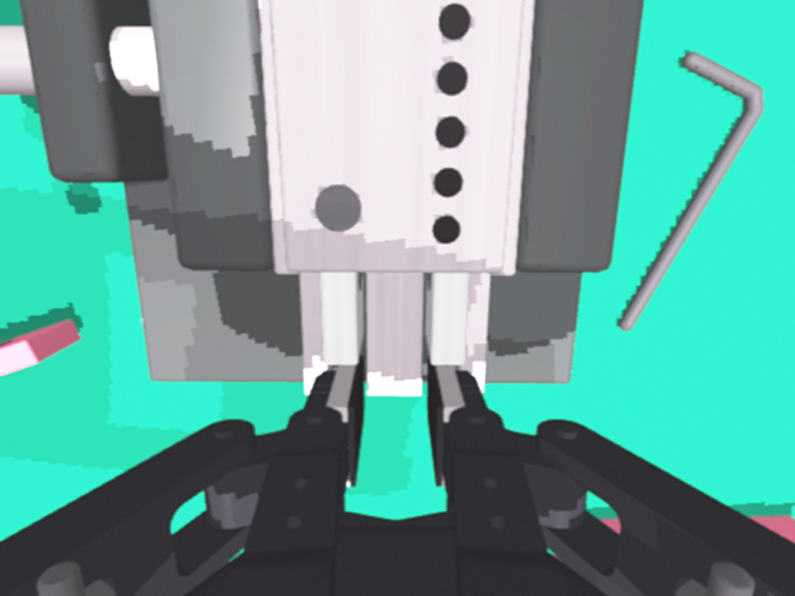

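Both pads (about 342,380 and 447,380) now sit squarely against both parallels' ends. I'll go on pushing.

```bash
python3 -m crank '[[[0,0,0],[0,0,0.0025],0.02],[[0,0,0],[0,0,0.005],0.02],[[0,0,0],[0,0,0.0075],0.02],[[0,0,0],[0,0,0.01],0.02],[[0,0,0],[0,0,0.012],0.02]]';  python3 -m crank '[[[0,0,0],[0,0,0.001],0.02],[[0,0,0],[0,0,0.002],0.02],[[0,0,0],[0,0,0.003],0.02]]'; python3 - <<'E'
from h import *; from station import arm
print(inv([554.5,-48.8,-.115],arm.sense()['tool_pos']).round(1))
E
```

```text
time_s: 4.28
tool_pos: [545.5, -128.1, 60.3]
tcp_rot: [-1.571, -0.0, -0.113]
ft_force: [0.6, -3.2, 0.3]
gripper_width: 20.2
time_s: 4.53
tool_pos: [545.8, -125.3, 60.3]
tcp_rot: [-1.571, -0.0, -0.113]
ft_force: [-0.3, -2.8, -0.1]
gripper_width: 19.9
[[  0.2 -77.   60.3]]
```

```bash
for i in 1; do python3 -m crank '[[[0,0,0],[0,0,0.0008],0.02],[[0,0,0],[0,0,0.0016],0.02]]'; done; python3 -m crank '[[[0,0,0],[0,0,0.0008],0.02],[[0,0,0],[0,0,0.0008],0.02]]'
```

```text
time_s: 4.7
tool_pos: [546.0, -123.8, 60.3]
tcp_rot: [-1.571, -0.0, -0.113]
ft_force: [-0.8, -2.8, 0.9]
gripper_width: 19.9
time_s: 4.87
tool_pos: [546.1, -122.9, 60.3]
tcp_rot: [-1.571, -0.0, -0.113]
ft_force: [-0.5, -2.1, -0.9]
gripper_width: 19.8
```

```bash
python3 -m crank '[[[0,0,0],[0,0,0.0006],0.02],[[0,0,0],[0,0,0.0006],0.02]]'; python3 -m crank '[[[0,0,0],[0,0,0.0006],0.02],[[0,0,0],[0,0,0.0006],0.02]]'; python3 -m crank '[[[0,0,0],[0,0,0.0006],0.02],[[0,0,0],[0,0,0.0006],0.02]]'
```

```text
time_s: 5.03
tool_pos: [546.2, -122.4, 60.3]
tcp_rot: [-1.571, -0.0, -0.113]
ft_force: [-0.7, -2.5, 0.2]
gripper_width: 20.1
time_s: 5.2
tool_pos: [546.2, -121.8, 60.3]
tcp_rot: [-1.571, -0.0, -0.113]
ft_force: [0.1, -2.8, 1.0]
gripper_width: 20.0
time_s: 5.37
tool_pos: [546.3, -121.4, 60.3]
tcp_rot: [-1.571, -0.0, -0.113]
ft_force: [-0.4, -5.1, 0.7]
gripper_width: 19.8
```

```bash
python3 -m crank '[[[0,0,0],[0,0,0.0005],0.02],[[0,0,0],[0,0,0.0005],0.02]]'; python3 -m crank '[[[0,0,0],[0,0,0.0004],0.02],[[0,0,0],[0,0,0.0004],0.02]]'
```

```text
time_s: 5.53
tool_pos: [546.3, -121.4, 60.3]
tcp_rot: [-1.572, -0.0, -0.113]
ft_force: [-0.3, -8.2, -0.2]
gripper_width: 19.9
time_s: 5.7
tool_pos: [546.3, -121.3, 60.3]
tcp_rot: [-1.572, -0.0, -0.113]
ft_force: [-1.8, -10.7, 1.1]
gripper_width: 20.0
```

Stopped dead at vise y ≈ −73, as predicted (end face −62). I'll hold briefly, then back off and look.

```bash
python3 -m crank '[[[0,0,0],[0,0,0],0.02],[[0,0,0],[0,0,-0.004],0.02],[[0,0,0],[0,-0.01,-0.012],0.02],[[0,0,0],[0,-0.03,-0.015],0.02],[[0,0,0],[0,-0.06,-0.015],0.02]]';python3 - <<'E'
from station import arm, eyes
import cv2,pickle
c=eyes.capture("wrist"); pickle.dump(c,open("w5.pkl","wb"));cv2.imwrite("pics/w5.png",cv2.resize(c["image"][:,:,::-1],None,fx=1.42,fy=1.42,interpolation=cv2.INTER_CUBIC))
E
```

```text
time_s: 6.12
tool_pos: [542.9, -135.4, 119.4]
tcp_rot: [-1.57, 0.004, -0.114]
ft_force: [0.2, -0.4, -0.7]
gripper_width: 20.0
```

View pics/w5.png

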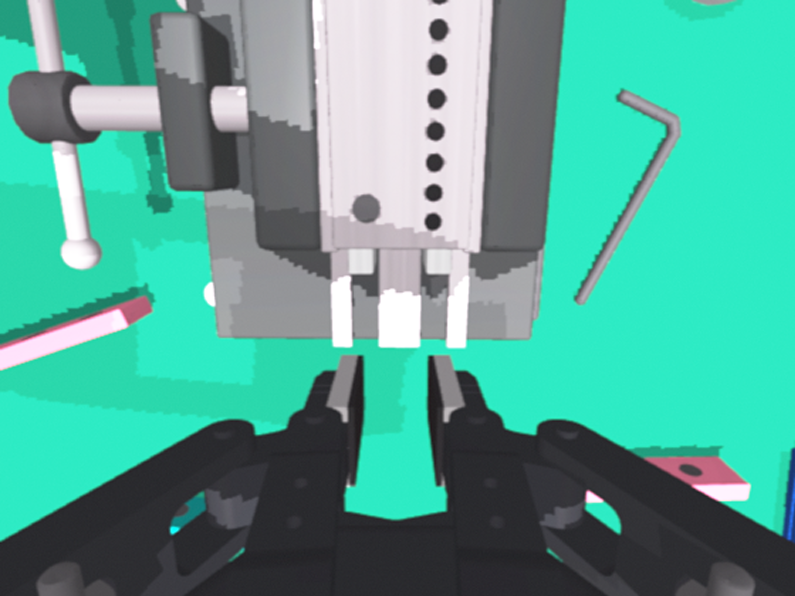

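Both parallels now end on the same row (274; columns 361 and 438), evenly in. Next I'll shut the fingers and go over the right (−y) end of the block.

```bash
python3 -m crank '[[[0,0,0],[0,-0.01,0],0],[[0,0,0],[0,-0.02,0],0],[[0,0,0],[0,-0.02,0],0]]'; python3 go.py 550.7 -81.6 130 -0.115
```

```text
time_s: 6.42
tool_pos: [545.5, -135.4, 142.3]
tcp_rot: [-1.571, -0.002, -0.113]
ft_force: [0.2, 0.1, 0.3]
gripper_width: -0.1
turn [0.   0.1  0.14] shift [-0.001   0.0123  0.0541] t 6.4167 F [0.2 0.1 0.3] w -0.1
```

```bash
python3 -m crank '[[[0,0,0],[0,0,0.02],0],[[0,0,0],[-0.001,0,0.04],0],[[0,0,0],[-0.001,0.004,0.054],0],[[0,0,0],[-0.001,0.012,0.054],0],[[0,0,0],[-0.001,0.012,0.054],0]]'; python3 go.py 550.7 -81.6 120 -0.115;python3 - <<'E'
from station import arm, eyes
import cv2,pickle
c=eyes.capture("wrist");cv2.imwrite("pics/w6.png",cv2.resize(c["image"][:,:,::-1],None,fx=1.42,fy=1.42,interpolation=cv2.INTER_CUBIC))
c=eyes.capture("scene")["image"][:,:,::-1]
cv2.imwrite("pics/s6.png",cv2.resize(c[150:290,200:340],None,fx=4.2,fy=4.2,interpolation=cv2.INTER_CUBIC))
E
```

```text
time_s: 6.83
tool_pos: [548.6, -80.8, 126.4]
tcp_rot: [-1.571, 0.003, -0.112]
ft_force: [-0.8, 0.1, -0.0]
gripper_width: 0.5
turn [-0.    0.19 -0.17] shift [ 0.0022  0.0064 -0.0005] t 6.8333 F [-0.8  0.1 -0. ] w 0.5
```

View pics/w6.png

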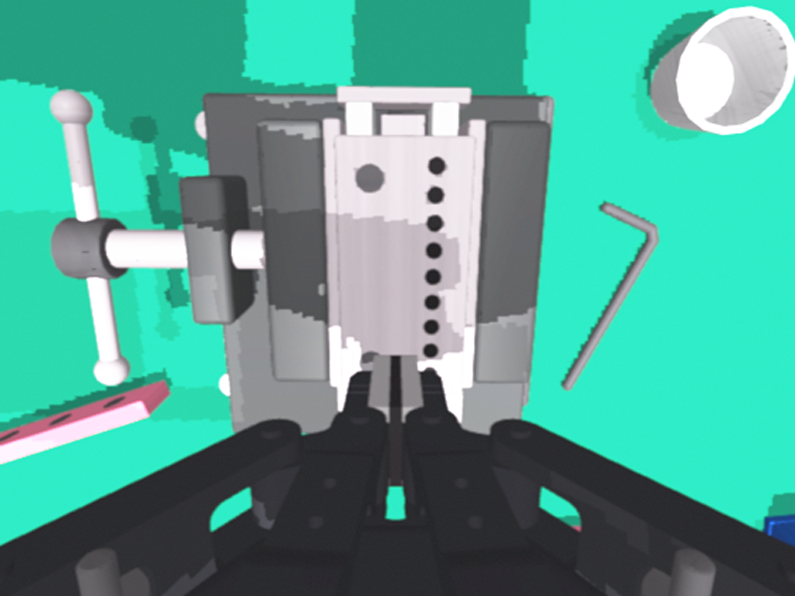

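View pics/s6.png

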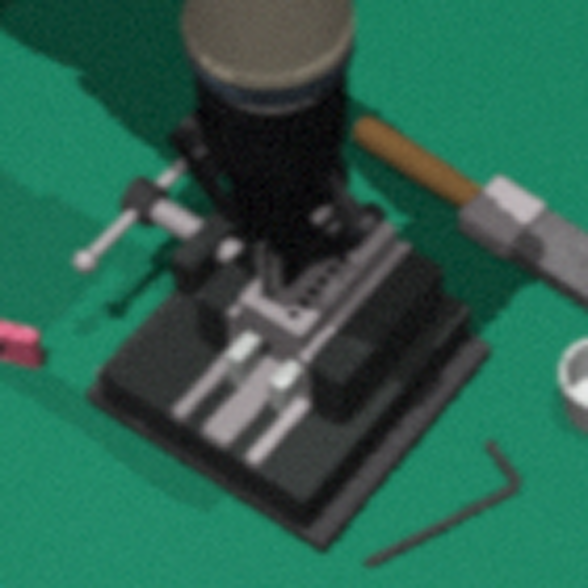

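The wrist view shows both parallels reaching the stop plate (row 103, columns 360 and 445). The shut fingers are over the block's −y end. I'll descend slowly and watch the force.

```bash
python3 -m crank '[[[0,0,0],[0.001,0.004,0],0],[[0,0,0],[0.001,0.007,0],0],[[0,0,0],[0.001,0.009,0],0],[[0,0,0],[0.001,0.009,0],0]]'; python3 -m crank '[[[0,0,0],[0,0.0006,0],0],[[0,0,0],[0,0.0012,0],0],[[0,0,0],[0,0.0018,0],0],[[0,0,0],[0,0.0024,0],0],[[0,0,0],[0,0.003,0],0]]'; python3 -m crank '[[[0,0,0],[0,0.0005,0],0],[[0,0,0],[0,0.001,0],0],[[0,0,0],[0,0.0015,0],0]]'
```

```text
time_s: 7.27
tool_pos: [550.4, -81.9, 118.7]
tcp_rot: [-1.571, 0.001, -0.114]
ft_force: [-0.1, 0.3, -0.3]
gripper_width: 0.1
time_s: 7.68
tool_pos: [550.8, -81.6, 116.3]
tcp_rot: [-1.571, -0.0, -0.113]
ft_force: [-0.9, 0.4, 0.5]
gripper_width: -0.0
time_s: 7.93
tool_pos: [550.8, -81.6, 114.8]
tcp_rot: [-1.571, -0.0, -0.113]
ft_force: [-1.1, 0.2, 0.7]
gripper_width: 0.5
```

```bash
for k in 1; do python3 -m crank '[[[0,0,0],[0,0.0005,0],0],[[0,0,0],[0,0.001,0],0],[[0,0,0],[0,0.0015,0],0]]'; done; python3 -m crank '[[[0,0,0],[0,0.0005,0],0],[[0,0,0],[0,0.001,0],0],[[0,0,0],[0,0.0015,0],0]]';python3 -m crank '[[[0,0,0],[0,0.0004,0],0],[[0,0,0],[0,0.0008,0],0],[[0,0,0],[0,0.0012,0],0]]'
```

```text
time_s: 8.18
tool_pos: [550.8, -81.6, 113.2]
tcp_rot: [-1.571, 0.0, -0.113]
ft_force: [-0.1, -0.3, -0.3]
gripper_width: 0.0
time_s: 8.43
tool_pos: [550.8, -81.6, 111.7]
tcp_rot: [-1.571, 0.0, -0.113]
ft_force: [-0.3, -0.9, -0.5]
gripper_width: -0.0
time_s: 8.68
tool_pos: [550.8, -81.6, 110.5]
tcp_rot: [-1.571, -0.0, -0.113]
ft_force: [0.2, -0.1, 0.8]
gripper_width: -0.3
```

```bash
python3 -m crank '[[[0,0,0],[0,0.0004,0],0],[[0,0,0],[0,0.0008,0],0],[[0,0,0],[0,0.0012,0],0]]';python3 -m crank '[[[0,0,0],[0,0.0004,0],0],[[0,0,0],[0,0.0008,0],0],[[0,0,0],[0,0.0012,0],0]]'; python3 -m crank '[[[0,0,0],[0,0.0004,0],0],[[0,0,0],[0,0.0008,0],0],[[0,0,0],[0,0.0012,0],0]]'
```

```text
time_s: 8.93
tool_pos: [550.8, -81.6, 109.3]
tcp_rot: [-1.571, 0.0, -0.113]
ft_force: [0.3, 0.6, 0.4]
gripper_width: -0.0
time_s: 9.18
tool_pos: [550.8, -81.6, 108.2]
tcp_rot: [-1.571, -0.0, -0.113]
ft_force: [0.1, -0.4, 3.7]
gripper_width: -0.2
time_s: 9.43
tool_pos: [550.8, -81.6, 107.2]
tcp_rot: [-1.571, -0.0, -0.113]
ft_force: [-0.8, 0.5, 5.7]
gripper_width: 0.1
```

Contact at about 108.5; the block is slipping down at 4–6 N. A little more here, then the other end.

```bash
python3 -m crank '[[[0,0,0],[0,0.0004,0],0],[[0,0,0],[0,0.0008,0],0],[[0,0,0],[0,0.0012,0],0]]'; python3 -m crank '[[[0,0,0],[0,-0.006,0],0],[[0,0,0],[0,-0.015,0],0],[[0,0,0],[0,-0.02,0],0],[[0,0,0],[0,-0.02,0.03],0],[[0,0,0],[0.0005,-0.02,0.066],0]]'; python3 go.py 558.3 -16 120 -0.115
```

```text
time_s: 9.68
tool_pos: [550.8, -81.6, 105.8]
tcp_rot: [-1.571, -0.0, -0.113]
ft_force: [-1.3, 0.3, 5.5]
gripper_width: -0.5
time_s: 10.1
tool_pos: [559.4, -17.0, 127.0]
tcp_rot: [-1.571, -0.002, -0.117]
ft_force: [1.5, 0.9, 0.1]
gripper_width: -0.1
turn [ 0.01 -0.09  0.11] shift [-0.0012  0.007   0.0009] t 10.1 F [1.5 0.9 0.1] w -0.1
```

```bash
python3 -m crank '[[[0,0,0],[0,0.003,0],0],[[0,0,0],[0,0.006,0],0],[[0,0,0],[0,0.009,0],0],[[0,0,0],[0,0.009,0],0]]'; python3 -m crank '[[[0,0,0],[0,0.0005,0],0],[[0,0,0],[0,0.001,0],0],[[0,0,0],[0,0.0015,0],0]]';python3 -m crank '[[[0,0,0],[0,0.0005,0],0],[[0,0,0],[0,0.001,0],0],[[0,0,0],[0,0.0015,0],0]]'
```

```text
time_s: 10.43
tool_pos: [558.2, -16.8, 116.3]
tcp_rot: [-1.571, 0.001, -0.114]
ft_force: [-0.2, -1.5, -0.6]
gripper_width: 0.2
time_s: 10.68
tool_pos: [558.7, -16.7, 115.3]
tcp_rot: [-1.571, -0.0, -0.114]
ft_force: [-0.4, -0.1, -0.0]
gripper_width: -0.0
time_s: 10.93
tool_pos: [558.7, -16.2, 113.8]
tcp_rot: [-1.571, -0.0, -0.113]
ft_force: [0.8, 0.1, 0.4]
gripper_width: 0.0
```

```bash
python3 -m crank '[[[0,0,0],[0,0.0004,0],0],[[0,0,0],[0,0.0008,0],0],[[0,0,0],[0,0.0012,0],0]]';python3 -m crank '[[[0,0,0],[0,0.0004,0],0],[[0,0,0],[0,0.0008,0],0],[[0,0,0],[0,0.0012,0],0]]'; python3 -m crank '[[[0,0,0],[0,0.0004,0],0],[[0,0,0],[0,0.0008,0],0],[[0,0,0],[0,0.0012,0],0]]'; python3 -m crank '[[[0,0,0],[0,0.0004,0],0],[[0,0,0],[0,0.0008,0],0],[[0,0,0],[0,0.0012,0],0]]'
```

```text
time_s: 11.18
tool_pos: [558.7, -16.0, 112.6]
tcp_rot: [-1.571, -0.0, -0.113]
ft_force: [-0.0, -0.2, -0.3]
gripper_width: 0.2
time_s: 11.43
tool_pos: [558.7, -16.1, 111.4]
tcp_rot: [-1.571, -0.0, -0.113]
ft_force: [0.5, 0.1, 0.7]
gripper_width: -0.0
time_s: 11.68
tool_pos: [558.7, -16.1, 110.2]
tcp_rot: [-1.571, 0.0, -0.113]
ft_force: [-0.5, 0.8, 0.2]
gripper_width: -0.1
time_s: 11.93
tool_pos: [558.8, -16.1, 109.1]
tcp_rot: [-1.571, -0.0, -0.113]
ft_force: [-1.5, -0.1, 4.2]
gripper_width: -0.3
```

```bash
python3 -m crank '[[[0,0,0],[0,0.0004,0],0],[[0,0,0],[0,0.0008,0],0],[[0,0,0],[0,0.0012,0],0]]';python3 -m crank '[[[0,0,0],[0,0.0004,0],0],[[0,0,0],[0,0.0008,0],0],[[0,0,0],[0,0.0012,0],0]]'; python3 -m crank '[[[0,0,0],[0,0.0004,0],0],[[0,0,0],[0,0.0008,0],0],[[0,0,0],[0,0.0012,0],0]]'
```

```text
time_s: 12.18
tool_pos: [558.8, -16.1, 108.0]
tcp_rot: [-1.571, -0.0, -0.113]
ft_force: [-1.0, -0.9, 5.5]
gripper_width: -0.3
time_s: 12.43
tool_pos: [558.8, -16.0, 106.7]
tcp_rot: [-1.571, -0.0, -0.113]
ft_force: [-2.1, 1.4, 5.3]
gripper_width: 0.2
time_s: 12.68
tool_pos: [558.8, -15.6, 105.5]
tcp_rot: [-1.57, -0.0, -0.114]
ft_force: [-0.5, 3.9, 7.2]
gripper_width: -0.1
```

```bash
python3 -m crank '[[[0,0,0],[0,0.0003,0],0],[[0,0,0],[0,0.0006,0],0]]'; python3 go.py 0 0 0 0 | tail -c 60
```

```text
time_s: 12.85
tool_pos: [558.9, -15.4, 105.0]
tcp_rot: [-1.57, -0.0, -0.114]
ft_force: [-1.4, 3.5, 5.2]
gripper_width: 0.1
 [-0.5571  0.1048 -0.0481] t 12.85 F [-1.4  3.5  5.2] w 0.1
```

```bash
python3 -m crank '[[[0,0,0],[0,-0.006,0],0],[[0,0,0],[0,-0.012,0],0],[[0,0,0],[0,-0.012,-0.022],0],[[0,0,0],[-0.001,-0.012,-0.044],0],[[0,0,0],[-0.001,-0.011,-0.066],0]]'; python3 -m crank '[[[0,0,0],[0,0.002,0],0],[[0,0,0],[0,0.004,0],0],[[0,0,0],[0,0.005,0],0],[[0,0,0],[0,0.005,0],0]]';  python3 go.py 550.7 -81.6 110 -0.115
```

```text
time_s: 13.27
tool_pos: [550.4, -82.2, 116.4]
tcp_rot: [-1.571, -0.001, -0.112]
ft_force: [0.5, 0.5, 0.7]
gripper_width: -0.2
time_s: 13.6
tool_pos: [550.2, -80.9, 110.6]
tcp_rot: [-1.571, 0.0, -0.113]
ft_force: [0.2, 0.7, 0.5]
gripper_width: 0.0
turn [-0.01  0.12 -0.02] shift [ 0.0006  0.0006 -0.0006] t 13.6 F [0.2 0.7 0.5] w 0.0
```

```bash
python3 -m crank '[[[0,0,0],[0,0.0005,0],0],[[0,0,0],[0,0.001,0],0],[[0,0,0],[0,0.0015,0],0]]';python3 -m crank '[[[0,0,0],[0,0.0004,0],0],[[0,0,0],[0,0.0008,0],0],[[0,0,0],[0,0.0012,0],0]]'; python3 -m crank '[[[0,0,0],[0,0.0004,0],0],[[0,0,0],[0,0.0008,0],0],[[0,0,0],[0,0.0012,0],0]]'; python3 -m crank '[[[0,0,0],[0,0.0003,0],0],[[0,0,0],[0,0.0006,0],0]]'
```

```text
time_s: 13.85
tool_pos: [550.4, -81.1, 109.3]
tcp_rot: [-1.571, -0.0, -0.112]
ft_force: [0.3, 0.2, -0.5]
gripper_width: 0.0
time_s: 14.1
tool_pos: [550.3, -81.5, 108.0]
tcp_rot: [-1.571, 0.0, -0.113]
ft_force: [0.3, 0.1, -0.1]
gripper_width: -0.2
time_s: 14.35
tool_pos: [550.3, -81.6, 106.8]
tcp_rot: [-1.571, -0.0, -0.113]
ft_force: [-0.5, 1.3, -0.1]
gripper_width: -0.1
time_s: 14.52
tool_pos: [550.3, -81.6, 106.2]
tcp_rot: [-1.571, 0.0, -0.113]
ft_force: [0.2, -0.5, 0.3]
gripper_width: 0.3
```

```bash
python3 -m crank '[[[0,0,0],[0,0.0004,0],0],[[0,0,0],[0,0.0008,0],0],[[0,0,0],[0,0.0012,0],0]]'; python3 -m crank '[[[0,0,0],[0,0.0003,0],0],[[0,0,0],[0,0.0006,0],0]]';python3 -m crank '[[[0,0,0],[0,0.0003,0],0],[[0,0,0],[0,0.0006,0],0]]';python3 -m crank '[[[0,0,0],[0,0.0003,0],0],[[0,0,0],[0,0.0006,0],0]]'
```

```text
time_s: 14.77
tool_pos: [550.3, -81.6, 105.1]
tcp_rot: [-1.571, -0.0, -0.113]
ft_force: [-0.4, 0.6, 0.6]
gripper_width: -0.1
time_s: 14.93
tool_pos: [550.3, -81.5, 104.4]
tcp_rot: [-1.571, 0.0, -0.113]
ft_force: [-0.1, -0.4, 0.0]
gripper_width: 0.0
time_s: 15.1
tool_pos: [550.3, -81.5, 103.9]
tcp_rot: [-1.571, 0.0, -0.113]
ft_force: [-0.6, 0.0, 0.1]
gripper_width: -0.0
time_s: 15.27
tool_pos: [550.3, -81.5, 103.4]
tcp_rot: [-1.571, -0.0, -0.113]
ft_force: [-1.7, 0.1, 5.0]
gripper_width: -0.1
```

```bash
python3 -m crank '[[[0,0,0],[0,0.0003,0],0],[[0,0,0],[0,0.0003,0],0]]';python3 -m crank '[[[0,0,0],[0,0.0003,0],0],[[0,0,0],[0,0.0003,0],0]]';python3 -m crank '[[[0,0,0],[0,0.0003,0],0],[[0,0,0],[0,0.0003,0],0]]'
```

```text
time_s: 15.43
tool_pos: [550.3, -81.6, 103.4]
tcp_rot: [-1.571, -0.0, -0.113]
ft_force: [-1.4, -0.7, 4.9]
gripper_width: -0.1
time_s: 15.6
tool_pos: [550.3, -81.5, 103.3]
tcp_rot: [-1.571, -0.0, -0.113]
ft_force: [-2.9, -0.2, 8.0]
gripper_width: 0.2
time_s: 15.77
tool_pos: [550.4, -81.5, 103.3]
tcp_rot: [-1.571, -0.0, -0.113]
ft_force: [-3.8, 0.5, 10.5]
gripper_width: -0.4
```

The right end stops dead at 103.3. Now the left end, down to bedding.

```bash
python3 -m crank '[[[0,0,0],[0,-0.006,0],0],[[0,0,0],[0,-0.012,0],0],[[0,0,0],[0,-0.012,0.022],0],[[0,0,0],[0.0005,-0.012,0.044],0],[[0,0,0],[0.0005,-0.01,0.066],0]]'; python3 -m crank '[[[0,0,0],[0,0.002,0],0],[[0,0,0],[0,0.004,0],0],[[0,0,0],[0,0.005,0],0],[[0,0,0],[0,0.005,0],0]]';  python3 go.py 558.3 -16 106 -0.115
```

```text
time_s: 16.18
tool_pos: [558.9, -15.6, 113.2]
tcp_rot: [-1.571, -0.001, -0.114]
ft_force: [0.2, -0.7, -0.1]
gripper_width: 0.2
time_s: 16.52
tool_pos: [558.0, -16.7, 107.2]
tcp_rot: [-1.571, 0.0, -0.114]
ft_force: [-0.1, -0.5, -0.9]
gripper_width: 0.1
turn [ 0.02  0.08 -0.03] shift [0.0002 0.0012 0.0007] t 16.5167 F [-0.1 -0.5 -0.9] w 0.1
```

```bash
python3 -m crank '[[[0,0,0],[0,0.0004,0],0],[[0,0,0],[0,0.0008,0],0],[[0,0,0],[0,0.0012,0],0]]'; python3 -m crank '[[[0,0,0],[0,0.0003,0],0],[[0,0,0],[0,0.0006,0],0]]';python3 -m crank '[[[0,0,0],[0,0.0003,0],0],[[0,0,0],[0,0.0006,0],0]]';python3 -m crank '[[[0,0,0],[0,0.0003,0],0],[[0,0,0],[0,0.0006,0],0]]'
```

```text
time_s: 16.77
tool_pos: [558.3, -16.6, 106.2]
tcp_rot: [-1.571, -0.0, -0.114]
ft_force: [0.7, 0.5, 0.2]
gripper_width: 0.2
time_s: 16.93
tool_pos: [558.2, -16.2, 105.6]
tcp_rot: [-1.571, -0.0, -0.114]
ft_force: [0.0, -0.0, 0.6]
gripper_width: 0.4
time_s: 17.1
tool_pos: [558.2, -16.1, 105.0]
tcp_rot: [-1.571, 0.0, -0.113]
ft_force: [0.2, -0.2, -0.9]
gripper_width: -0.0
time_s: 17.27
tool_pos: [558.3, -15.9, 104.7]
tcp_rot: [-1.571, -0.0, -0.113]
ft_force: [-1.8, 1.4, 4.6]
gripper_width: -0.1
```

```bash
python3 -m crank '[[[0,0,0],[0,0.0003,0],0],[[0,0,0],[0,0.0006,0],0]]';python3 -m crank '[[[0,0,0],[0,0.0003,0],0],[[0,0,0],[0,0.0003,0],0]]'; python3 -m crank '[[[0,0,0],[0,0.0003,0],0],[[0,0,0],[0,0.0003,0],0]]'
```

```text
time_s: 17.43
tool_pos: [558.3, -15.8, 104.0]
tcp_rot: [-1.57, -0.0, -0.113]
ft_force: [-1.3, 2.0, 5.8]
gripper_width: -0.2
time_s: 17.6
tool_pos: [558.3, -15.6, 103.7]
tcp_rot: [-1.57, -0.0, -0.113]
ft_force: [-2.1, 2.9, 4.9]
gripper_width: -0.3
time_s: 17.77
tool_pos: [558.3, -15.5, 103.4]
tcp_rot: [-1.57, -0.0, -0.113]
ft_force: [-1.1, 4.2, 5.1]
gripper_width: 0.0
```

```bash
python3 -m crank '[[[0,0,0],[0,0.0003,0],0],[[0,0,0],[0,0.0003,0],0]]';python3 -m crank '[[[0,0,0],[0,0.0003,0],0],[[0,0,0],[0,0.0003,0],0]]'; python3 -m crank '[[[0,0,0],[0,0.0003,0],0],[[0,0,0],[0,0.0003,0],0]]'
```

```text
time_s: 17.93
tool_pos: [558.3, -15.4, 103.2]
tcp_rot: [-1.57, -0.0, -0.114]
ft_force: [-1.7, 3.7, 5.5]
gripper_width: 0.3
time_s: 18.1
tool_pos: [558.4, -15.4, 103.1]
tcp_rot: [-1.57, -0.0, -0.113]
ft_force: [-2.4, 3.7, 9.5]
gripper_width: -0.1
time_s: 18.27
tool_pos: [558.4, -15.4, 103.1]
tcp_rot: [-1.57, -0.0, -0.113]
ft_force: [-4.0, 3.9, 10.8]
gripper_width: -0.1
```

```bash
python3 -m crank '[[[0,0,0],[0,0.0003,0],0],[[0,0,0],[0,0.0005,0],0],[[0,0,0],[0,0.0005,0],0]]';python3 -m crank '[[[0,0,0],[0,0.0002,0],0],[[0,0,0],[0,0.0003,0],0],[[0,0,0],[0,0.0003,0],0]]'
```

```text
time_s: 18.52
tool_pos: [558.4, -15.4, 103.0]
tcp_rot: [-1.57, -0.0, -0.113]
ft_force: [-5.2, 4.4, 16.4]
gripper_width: 0.1
time_s: 18.77
tool_pos: [558.4, -15.4, 103.0]
tcp_rot: [-1.57, -0.0, -0.113]
ft_force: [-6.9, 4.1, 19.4]
gripper_width: 0.0
```

```bash
python3 -m crank '[[[0,0,0],[0,0,0],0],[[0,0,0],[0,0,0],0],[[0,0,0],[0,0,0],0]]'; python3 -m crank '[[[0,0,0],[0,-0.005,0],0],[[0,0,0],[0,-0.01,0],0],[[0,0,0],[0,-0.012,-0.022],0],[[0,0,0],[-0.001,-0.012,-0.044],0],[[0,0,0],[-0.001,-0.011,-0.066],0]]'; python3 -m crank '[[[0,0,0],[0,0.003,0],0],[[0,0,0],[0,0.005,0],0],[[0,0,0],[0,0.005,0],0]]';  python3 go.py 550.7 -81.6 104 -0.115
```

```text
time_s: 19.02
tool_pos: [558.5, -15.4, 103.0]
tcp_rot: [-1.57, -0.001, -0.113]
ft_force: [-5.8, 4.6, 19.1]
gripper_width: 0.2
time_s: 19.43
tool_pos: [549.8, -82.1, 112.8]
tcp_rot: [-1.571, -0.001, -0.112]
ft_force: [-0.1, -0.4, 0.3]
gripper_width: -0.1
time_s: 19.68
tool_pos: [549.5, -81.3, 106.9]
tcp_rot: [-1.571, 0.001, -0.114]
ft_force: [0.0, 0.6, -0.1]
gripper_width: -0.2
turn [-0.01  0.07 -0.05] shift [ 0.0013  0.0029 -0.0002] t 19.6833 F [ 0.   0.6 -0.1] w -0.2
```

```bash
python3 -m crank '[[[0,0,0],[0.001,0.0006,0],0],[[0,0,0],[0.001,0.0012,0],0],[[0,0,0],[0.001,0.0016,0],0],[[0,0,0],[0.001,0.002,0],0]]';python3 -m crank '[[[0,0,0],[0,0.0003,0],0],[[0,0,0],[0,0.0006,0],0],[[0,0,0],[0,0.0009,0],0]]';python3 -m crank '[[[0,0,0],[0,0.0003,0],0],[[0,0,0],[0,0.0006,0],0]]'
```

```text
time_s: 20.02
tool_pos: [550.9, -81.1, 105.4]
tcp_rot: [-1.571, 0.0, -0.113]
ft_force: [0.6, -0.1, -0.5]
gripper_width: -0.2
time_s: 20.27
tool_pos: [550.8, -81.5, 104.6]
tcp_rot: [-1.571, -0.0, -0.113]
ft_force: [0.4, -0.3, -0.8]
gripper_width: -0.2
time_s: 20.43
tool_pos: [550.8, -81.6, 104.0]
tcp_rot: [-1.571, -0.0, -0.113]
ft_force: [-0.3, 0.1, -0.5]
gripper_width: 0.2
```

```bash
python3 -m crank '[[[0,0,0],[0,0.0003,0],0],[[0,0,0],[0,0.0006,0],0]]'; python3 -m crank '[[[0,0,0],[0,0.0003,0],0],[[0,0,0],[0,0.0006,0],0]]'; python3 -m crank '[[[0,0,0],[0,0.0003,0],0],[[0,0,0],[0,0.0006,0],0]]'
```

```text
time_s: 20.6
tool_pos: [550.8, -81.6, 103.4]
tcp_rot: [-1.571, -0.0, -0.113]
ft_force: [-0.4, -0.2, -0.3]
gripper_width: -0.2
time_s: 20.77
tool_pos: [550.8, -81.6, 103.1]
tcp_rot: [-1.571, 0.0, -0.113]
ft_force: [-2.0, 0.7, 7.6]
gripper_width: -0.0
time_s: 20.93
tool_pos: [550.9, -81.6, 103.0]
tcp_rot: [-1.571, -0.0, -0.113]
ft_force: [-5.0, 0.9, 13.8]
gripper_width: 0.4
```

```bash
python3 -m crank '[[[0,0,0],[0,0.0003,0],0],[[0,0,0],[0,0.0004,0],0],[[0,0,0],[0,0.0004,0],0]]'; python3 -m crank '[[[0,0,0],[0,0.0001,0],0],[[0,0,0],[0,0.0001,0],0],[[0,0,0],[0,0.0001,0],0],[[0,0,0],[0,0.0001,0],0]]'
```

```text
time_s: 21.18
tool_pos: [550.9, -81.7, 103.0]
tcp_rot: [-1.571, -0.0, -0.113]
ft_force: [-4.5, -0.2, 14.5]
gripper_width: -0.2
time_s: 21.52
tool_pos: [550.8, -81.6, 103.0]
tcp_rot: [-1.571, -0.0, -0.113]
ft_force: [-5.1, -0.2, 15.6]
gripper_width: -0.1
```

```bash
python3 -m crank '[[[0,0,0],[0,0.0003,0],0],[[0,0,0],[0,0.0003,0],0],[[0,0,0],[0,0.0003,0],0],[[0,0,0],[0,0.0003,0],0]]'
```

```text
time_s: 21.85
tool_pos: [550.9, -81.7, 103.0]
tcp_rot: [-1.571, -0.0, -0.113]
ft_force: [-4.7, 0.4, 18.8]
gripper_width: 0.1
```

Right end held at about 19 N. One more press on the left, in case the right press relaxed it.

```bash
python3 -m crank '[[[0,0,0],[0,-0.005,0],0],[[0,0,0],[0,-0.01,0],0],[[0,0,0],[0,-0.012,0.022],0],[[0,0,0],[0,-0.012,0.044],0],[[0,0,0],[0.0005,-0.01,0.066],0]]'; python3 -m crank '[[[0,0,0],[0,0.003,0],0],[[0,0,0],[0,0.005,0],0],[[0,0,0],[0,0.0065,0],0],[[0,0,0],[0,0.0065,0],0]]';  python3 go.py 558.3 -16 103 -0.115
```

```text
time_s: 22.27
tool_pos: [559.2, -15.6, 112.0]
tcp_rot: [-1.571, -0.001, -0.114]
ft_force: [0.2, 0.5, -0.3]
gripper_width: -0.1
time_s: 22.6
tool_pos: [558.3, -16.7, 104.4]
tcp_rot: [-1.571, 0.001, -0.114]
ft_force: [-0.7, -0.6, -0.3]
gripper_width: -0.2
turn [ 0.02  0.08 -0.05] shift [-0.0001  0.0014  0.0007] t 22.6 F [-0.7 -0.6 -0.3] w -0.2
```

```bash
python3 -m crank '[[[0,0,0],[0,0.0003,0],0],[[0,0,0],[0,0.0006,0],0],[[0,0,0],[0,0.0006,0],0]]'; python3 -m crank '[[[0,0,0],[0,0.0003,0],0],[[0,0,0],[0,0.0006,0],0],[[0,0,0],[0,0.0006,0],0]]'; python3 -m crank '[[[0,0,0],[0,0.0003,0],0],[[0,0,0],[0,0.0006,0],0],[[0,0,0],[0,0.0006,0],0]]'
```

```text
time_s: 22.85
tool_pos: [558.7, -16.6, 104.3]
tcp_rot: [-1.571, -0.0, -0.114]
ft_force: [0.4, 0.3, -0.5]
gripper_width: 0.1
time_s: 23.1
tool_pos: [558.7, -16.2, 103.7]
tcp_rot: [-1.571, -0.0, -0.113]
ft_force: [-0.3, -0.6, 0.2]
gripper_width: 0.4
time_s: 23.35
tool_pos: [558.8, -16.1, 103.1]
tcp_rot: [-1.571, -0.0, -0.113]
ft_force: [-0.2, 0.5, 0.5]
gripper_width: -0.0
```

```bash
python3 -m crank '[[[0,0,0],[0,0.0004,0],0],[[0,0,0],[0,0.0008,0],0],[[0,0,0],[0,0.0008,0],0]]'; python3 -m crank '[[[0,0,0],[0,0.0004,0],0],[[0,0,0],[0,0.0007,0],0],[[0,0,0],[0,0.0007,0],0]]'
```

```text
time_s: 23.6
tool_pos: [558.8, -16.0, 103.0]
tcp_rot: [-1.571, -0.0, -0.113]
ft_force: [-3.4, -1.1, 9.4]
gripper_width: -0.1
time_s: 23.85
tool_pos: [558.8, -16.1, 103.0]
tcp_rot: [-1.571, -0.0, -0.113]
ft_force: [-5.3, -0.0, 17.2]
gripper_width: 0.2
```

```bash
python3 -m crank '[[[0,0,0],[0,0.0001,0],0],[[0,0,0],[0,0.0001,0],0],[[0,0,0],[0,0.0001,0],0],[[0,0,0],[0,0.0001,0],0]]'; python3 -m crank '[[[0,0,0],[0,-0.005,0],0],[[0,0,0],[0,-0.02,0],0],[[0,0,0],[0,-0.05,0],0],[[0,0,0],[0,-0.08,-0.03],0],[[0,0,0],[0,-0.1,-0.07],0]]'; python3 -m crank '[[[0,0,0],[0,0,-0.02],0],[[0,0,0],[0,0,-0.02],0],[[0,0,0],[0,0,-0.02],0]]'; python3 - <<'E'
from station import arm, eyes
import cv2,pickle
c=eyes.capture("wrist");cv2.imwrite("pics/w9.png",cv2.resize(c["image"][:,:,::-1],None,fx=1.42,fy=1.42,interpolation=cv2.INTER_CUBIC))
c=eyes.capture("scene")["image"][:,:,::-1]
cv2.imwrite("pics/s9.png",cv2.resize(c[150:290,200:340],None,fx=4.2,fy=4.2,interpolation=cv2.INTER_CUBIC))
E
```

```text
time_s: 24.18
tool_pos: [558.9, -16.0, 103.0]
tcp_rot: [-1.571, -0.0, -0.113]
ft_force: [-6.4, 0.8, 16.8]
gripper_width: 0.0
time_s: 24.6
tool_pos: [552.3, -81.3, 202.4]
tcp_rot: [-1.57, -0.003, -0.11]
ft_force: [0.5, 0.3, -0.8]
gripper_width: 0.1
time_s: 24.85
tool_pos: [548.8, -102.9, 199.9]
tcp_rot: [-1.571, -0.0, -0.115]
ft_force: [0.2, 0.2, -0.3]
gripper_width: -0.2
```

View pics/w9.png

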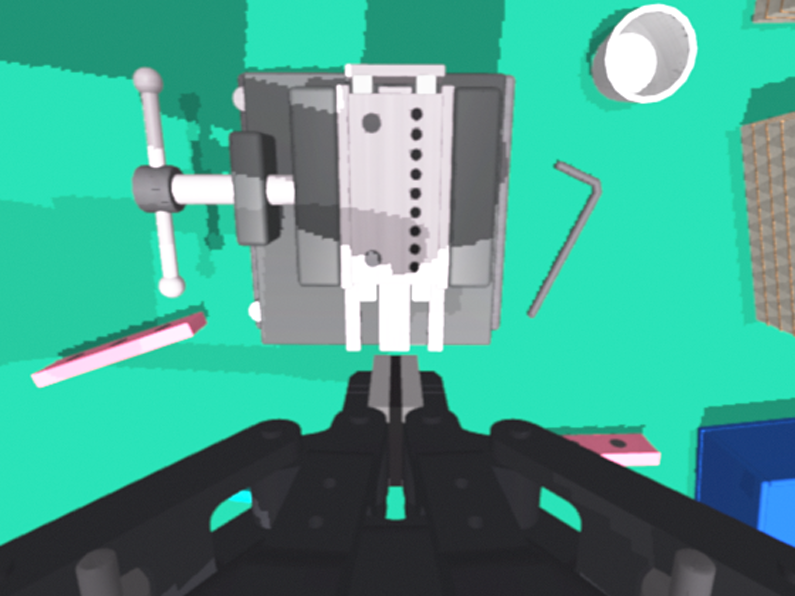

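View pics/s9.png

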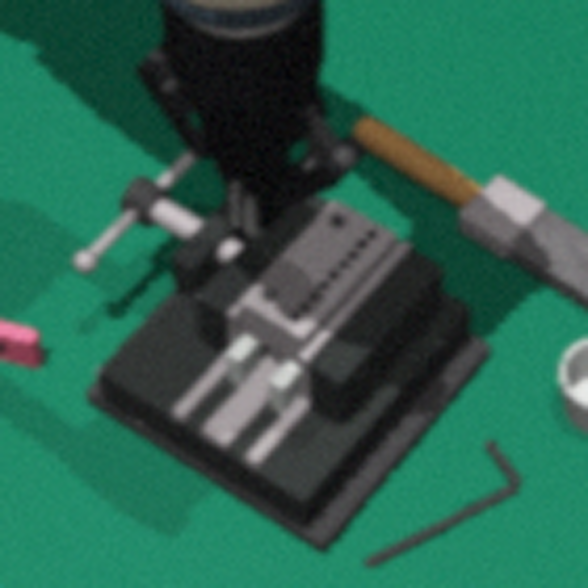

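The parallels still meet the stop plate (row 72, columns 360 and 428), and their outer ends are level with each other (row 300). The block sits low and level, and the brush, hex key and cup have not moved. Handing in.

```bash
python3 -c "
from station import arm
print(arm.job_done())"
```

```text
the job is handed in; nothing more can be done
None
```

I pushed both parallels in together, one finger on each, until they stopped dead at the end stop. I then pressed the block down slowly with the shut fingers, alternating between its ends, and handed the job in at about 25 s.

- **Parallels:** they stopped at about 11 N of push, where the vise drawing says they should. In the last pictures both meet the stop plate and their outer ends are level with each other.
- **Block height:** each end stopped dead with the fingertips at 103.0 mm, which is the bedded height, and the two ends agree.
- **Press force:** I held each end at about 15 to 19 N, and pressed the left end a second time after the right. The highest reading on the block was about 21 N in total, below the 35 N limit.
- **Bystanders:** the brush, hex key and cup look unmoved in the last pictures. The spanner, hammer and oil bottle were not in those views, but the arm did not go near them after its first crossing.
- **Not checked:** I could not measure the pinch on each parallel. I infer it from the force held at each end. Nothing I measured disagreed, apart from 1 to 5 mm differences between the cameras on the vise position, which the contact positions settled.

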